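# Turn the amplifier board over in its rework frame and lock it

### The job

Loosen the T-shaped locking knob on the rework frame, turn the amplifier board over about its long axis so that its solder side faces up and it lies level, then turn the knob back until it is fully tight, so that the board is locked like that. Turn the frame by its bare steel rails, not by the board or its parts, and leave the other things on the bench as they lie.

Things in the scene. Friction and masses are not known exactly. Their poses are not given: they have to be found in the camera images.
- stand_axis (a point): Middle of the pivot axis of the rework frame's fixed stand, 120 mm above the bench. Its y axis is the pivot axis (the board's long axis, level), z up, x across the frame, away from the robot (give or take 25 degrees). Two uprights 330 mm apart over all: at y = -145 mm the dark clamp housing, top 150 mm above the bench, T-knob on it; at y = +145 mm a plain bearing, top at 144 mm. Feet 180 mm long.
- frame (a joint): Turn of the frame about the y axis of stand_axis, rad. 0: level, components up. Positive: the rail on the robot's side (rail_a) rises and goes over the top to the far side. At +pi or -pi the board is level, solder side up (stops at +-4.0). Starts within +-0.4. Knob tight: clamped. Knob loose: balanced, light friction (2 N at a rail), stays where it is let go.
- board_mid (a point): Middle of the pivoted frame, same point as stand_axis, turns with the frame. z points out of the component side (up at the start), y is the pivot axis. End bars 148 mm long at y = -117, +117 mm; round rails 10 mm thick at x = -65, +65 mm. Board 96 x 125 mm (x, y), parts 23 mm high on one side, solder on the other, at y = -106 to +20 mm; clips on the rails to y = +8; open window y = +20 to +112.
- rail_a (a point): Point on the centre line of the bare part of the rail that lies on the robot's side at the start: x = -65, y = +62 mm in board_mid, beside the open window, 42 mm from the board and 50 mm from the end bar. Round steel rail, 10 mm in diameter, along this point's y axis; it can turn between the fingers as the frame swings. Axes as board_mid.
- rail_b (a point): The same point on the other rail (far side at the start), at x = +65, y = +62 mm in the frame of board_mid. Axes as board_mid.
- lock (a joint): Turn of the T-knob about its upright axis, rad. 0: fully tight (stop), grows counter-clockwise seen from above to 1.4 (stop): loose. It clamps the frame below about 0.55 and frees it above. Stays where it is left; takes about 0.12 N m to turn. Starts tight (0 to 0.12).
- lock_grip (a point): Centre of the T-knob's black bar grip, 178 mm above the bench, on the knob's upright axis (x = 0, y = -145 mm in stand_axis). The bar is 62 mm long along this point's y axis, 14 mm wide along its x axis, 24 mm high (166 to 190 mm above the bench; housing top at 150 mm) and turns with the knob; at lock = 0 it lies along the pivot axis.
- spool_mid (a point): Centre of a solder spool standing upright, 60 mm in diameter, 59 mm high; on the robot's side of the frame. Leave alone.
- tape_mid (a point): Centre of a roll of tape lying flat, 72 mm in diameter, 19 mm high; beyond the frame. Leave alone.
- spanner_mid (a point): Middle of a steel spanner 170 mm long lying flat beyond the frame. Leave alone.
- driver_mid (a point): Middle of a screwdriver 190 mm long lying on the robot's side of the frame. Leave alone.
- gluegun_mid (a point): Middle of a black glue gun lying on its side, about 150 mm long, 40 mm high, to the right. Leave alone.
- toroid_mid (a point): Centre of a loose toroidal transformer, 96 mm in diameter, 42 mm high, to the right near the robot. Leave alone.
- mouse_mid (a point): Middle of a computer mouse, 100 mm long, 34 mm high, on its round mat to the left near the robot. Leave alone.

How it is judged (in metres and radians):
On the way, in this order (a step that is already met when the one before it is completed fails the run):
1. the locking knob is turned loose (value of joint lock above 0.8 rad), for 0.1 s.
2. the board is turned over, solder side up and about level, with the knob still loose (angle between board_mid's own z axis and vertical above 2.89159 rad and value of joint lock above 0.6 rad), for 0.1 s.
At the end, for the whole second after the job is handed in: The board lies level to within 7 degrees with its solder side up and at rest, and the locking knob is within 0.2 rad (11 degrees) of its tight stop (angle between board_mid's own z axis and vertical above 3.02159 rad and value of joint lock below 0.2 rad and velocity of joint frame between -0.03 and 0.03 rad/s); the robot touches nothing.
It fails at once if the fingers bear on the board or its parts with more than 5 N (contact force between the fingers and board above 5 N).
It fails at once if one of the other things on the bench is shifted by more than 40 mm (distance of any of spool_mid, tape_mid, spanner_mid, driver_mid, gluegun_mid, toroid_mid, mouse_mid from where it was at the start of the episode above 0.04 m).
It also fails if it takes over 58 s, if anything falls off the work surface, if the arm or the gripper's body presses on something with over 40 N, if the wrist force passes 120 N, or if a joint passes its speed limit or range.

### The arm

A 6-joint arm with a two-finger parallel gripper is mounted at the origin on the work surface. World frame = base frame: x ahead of the robot, y to its left, z up, the work surface at z = 0. Lengths are in m, angles in degrees, forces in N, time in s.
With the tool pointing down it reaches from about 0.35 to 0.875 m from the base axis. Payload 4.2 kg.
Tool frame: the origin (TCP) lies at the very end of the fingers, on their centre line; the grasp point (between the pads) lies 19 mm behind it; y points along the fingers, z is the direction in which the jaws open and shut, and the axes are right-handed (so a half turn about y gives the same grasp; the last joint's range is limited). The gripper opens to 87 mm and grips with 3 to 60 N. Pads are 19 mm wide; open, the fingers measure 117 mm over their backs; the gripper's body (75 mm by 190 mm) begins 51 mm behind the grasp point.
Start: joints at [79.733, 22.042, 0.453, 0, -68.411, -14.817], TCP at [0.265, 0.566, 0.223] pointing down, gripper open.
Joint ranges: [-179.83, 179.83], [-69.29, 118.12], [-61.27, 80.66], [-181.25, 117.63], [-171.15, -9.14], [-177.46, 177.46]. Speed limits (degrees/s): [159.86, 159.86, 180, 180, 180, 180].

### API

Orientations are given as a 3x3 rotation matrix whose columns are the frame's x, y, z axes.
In Python, from station import r, eyes gives the robot as it stands.
- The arm moves only by the tool play_rows, never from a script. Its argument "deltas" is one flat list of numbers, 5 for each row, row after row: the closure in counts, from 0 (fully open) to 255 (shut), then the shift along the tool's x, y, z in mm, then the turn about the tool's y in rad. In form: [claw, tx, ty, tz, roll, claw, tx, ty, tz, roll, ...]. A call has exactly 10 rows; each row shifts and turns the commanded pose from where the row before left it, along the tool's axes as they then stand; what a row does not reach is not made up. A row lasts 1/10 s, in which the tool goes at most 50 mm and 8.59 degrees, less where a joint would pass 70% of its speed; a pose out of reach is approached as far as the arm can. A call is refused whole if a number of a shift passes 50 or a number of a turn 0.15, either way. A call with a gripper value outside its range is refused whole. The fingers move at their own pace and stop on an object; the grip force is fixed at half the most. Time passes only in rows, so rows that do not move let the fingers close, or fill a call up. It gives the time, the measured TCP pose, the force and the opening at its end, in the units of the state.
- r.sense(): the state, without advancing time (a new reading comes with each control period).
- eyes.capture(name): name is "side" or "top"; returns a dict with "img" (480x640x3 uint8, blue, green, red), "vfov" (degrees; the focal length in pixels is half the picture's height over the tangent of half this angle, whatever the lens; pixels are square), "cx", "cy" (the principal point, pixels), "R" (3x3) and "t" (3): a world point X has camera coordinates R X + t. Camera axes: x right, y down, z forward; pixel columns grow to the right and rows downward; lengths in m; the calibration is good to about 2 mm. A picture is of the moment at which its call begins. There is no depth.
- r.finish_job(): hands the job in, once; it reports no verdict.
The state is a dict: "time_s": time; "joints": joint angles; "joint_velocities": joint speeds; "effort": joint torques, N m; "tcp_pos": TCP position; "ee_rot": TCP orientation; "wrist_force": force on the tool from outside, world axes, zero at the start; "moment": the same for the moment, N m; "gripper_width": opening from 0.0 (shut) to 1.0 (fully open).
Only numpy, scipy, OpenCV 4.12 (cv2) and the standard library are available. Lean on these libraries where they do the work, as an engineer would, in place of code of your own. Each camera call takes 0.05 s, during which the arm holds its last target.

## Working session

There is one attempt and no reset: what is moved stays moved. The work goes in short steps, Python scripts to look and compute and a tool call to move; the robot and the scene stay as the last step left them, time stands still between calls to the robot, and variables do not carry over. Pictures are saved under pics/ and viewed, and the job is handed in when it is done.

Besides the shell and the picture viewer there is one more tool, called after ">>>" as a command line: name --argument value ..., lists and objects as JSON in quotes. play_rows: Moves the arm, as the interface text tells. Its arguments: {"type":"object","properties":{"deltas":{"type":"array","items":{"type":"number"}}},"required":["deltas"]}

```bash
ls; mkdir -p pics; python3 - <<'E'
from station import r, eyes
import cv2,numpy as np
s=r.sense()
for k,v in s.items(): print(k,np.round(v,4).tolist())
for n in("side","top"):
    c=eyes.capture(n); cv2.imwrite(f"pics/{n}0.png",c["img"]); print(n,c["vfov"],c["cx"],c["cy"],np.round(c["R"],5).tolist(),np.round(c["t"],4).tolist(), [k for k in c])
E
```

```text
pics
time_s 0.0
joints [79.7334, 22.0896, 0.3794, -0.0291, -68.411, -14.8171]
joint_velocities [-0.0042, -0.0024, -0.0327, -0.0523, -0.0269, -0.1002]
effort [-0.0003, -39.066, 18.7407, 4.2196, 0.0109, -0.0002]
tcp_pos [0.2647, 0.5655, 0.2215]
ee_rot [[-0.9056, -0.0008, -0.4241], [0.4241, -0.002, -0.9056], [-0.0001, -1.0, 0.0022]]
wrist_force [0.2681, -0.0458, -0.0877]
moment [0.0246, 0.0131, 0.0214]
gripper_width 0.9984
side 57.79145622782022 315.4132188933454 242.54521815223174 [[0.89142, -0.45318, -0.00133], [-0.25464, -0.49845, -0.82868], [0.37488, 0.73903, -0.55973]] [-0.4985, 0.2286, 0.9437] ['img', 'vfov', 'cx', 'cy', 'R', 't']
top 48.17064244615131 326.1352988465042 235.43534729094554 [[-0.02692, -0.99938, -0.02266], [-0.9935, 0.02926, -0.11], [0.1106, 0.01955, -0.99367]] [0.0185, 0.5734, 1.5113] ['img', 'vfov', 'cx', 'cy', 'R', 't']
```

View pics/top0.png

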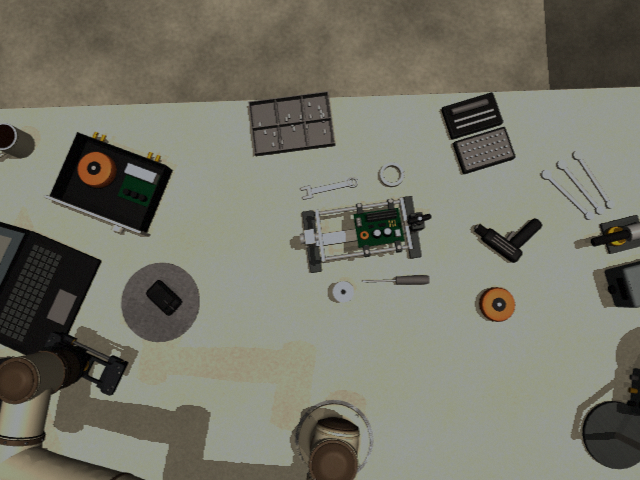

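View pics/side0.png

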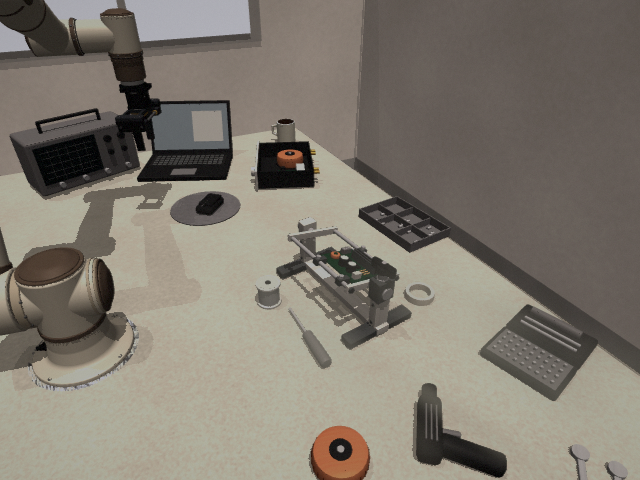

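```bash
python3 - <<'E'
import cv2
a=cv2.imread('pics/top0.png')[170:290,280:440]; cv2.imwrite('pics/top0z.png',cv2.resize(a,None,fx=5,fy=5,interpolation=cv2.INTER_CUBIC))
a=cv2.imread('pics/side0.png')[205:355,250:450]; cv2.imwrite('pics/side0z.png',cv2.resize(a,None,fx=4,fy=4,interpolation=cv2.INTER_CUBIC))
E
```

```text
(no output)
```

View pics/top0z.png

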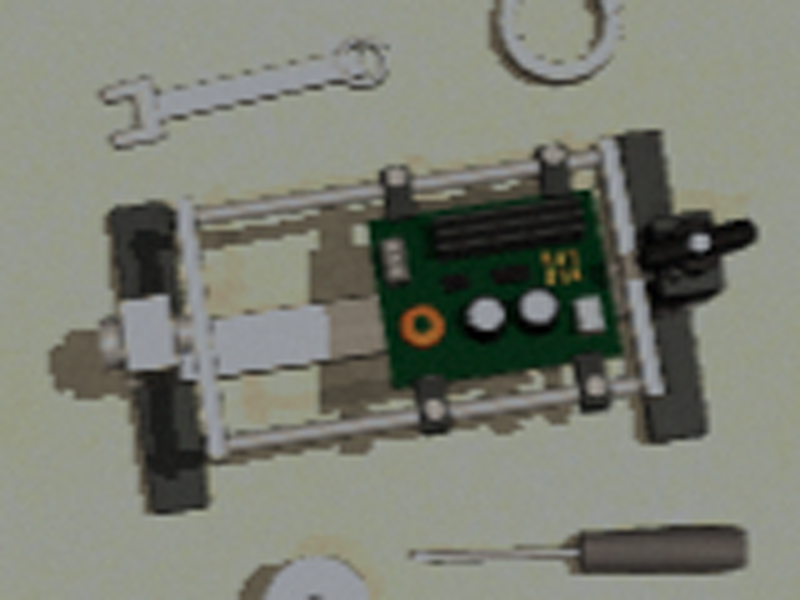

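View pics/side0z.png

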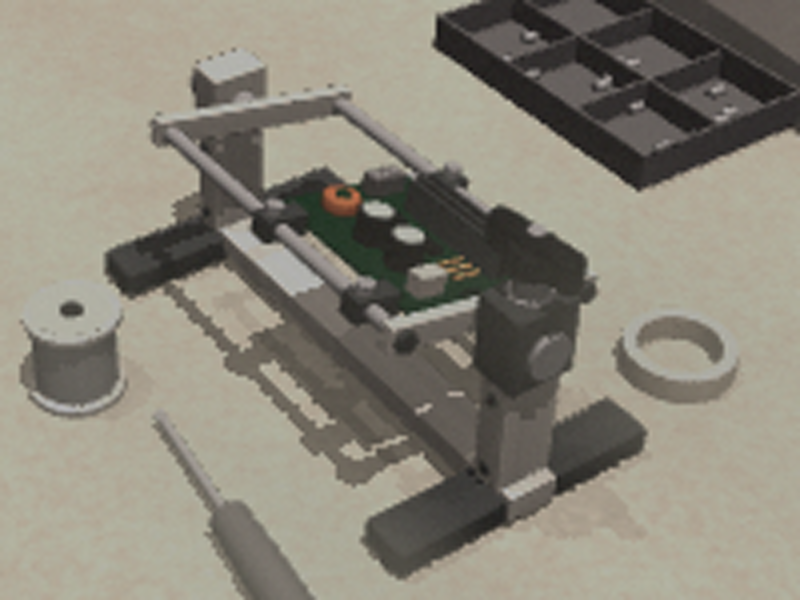

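```bash
cat > h.py <<'E'
import numpy as np,cv2
from station import r,eyes
from scipy.optimize import least_squares
def proj(c,X):
    X=np.atleast_2d(X); f=c["img"].shape[0]/2/np.tan(np.radians(c["vfov"])/2)
    p=X@np.array(c["R"]).T+np.array(c["t"]); return np.c_[c["cx"]+f*p[:,0]/p[:,2],c["cy"]+f*p[:,1]/p[:,2]]
def stand(P,p): # p: x,y,yaw
    P=np.atleast_2d(P); c,s=np.cos(p[2]),np.sin(p[2])
    return P@np.array([[c,s,0],[-s,c,0],[0,0,1]])+[p[0],p[1],0.12]
def fr(P,a): # frame rot about y, + : -x side rises
    P=np.atleast_2d(P); c,s=np.cos(a),np.sin(a)
    return P@np.array([[c,0,s],[0,1,0],[-s,0,c]]).T
def shot(n,name,box=None,k=4,draw=None):
    c=eyes.capture(n); im=c["img"].copy()
    if box is None: box=(0,0,640,480);k=1
    x0,y0,x1,y1=box
    im=cv2.resize(im[y0:y1,x0:x1],None,fx=k,fy=k,interpolation=cv2.INTER_CUBIC)
    if draw is not None:
        for u,v in proj(c,draw): cv2.circle(im,(int((u-x0+.5)*k),int((v-y0+.5)*k)),3,(0,0,255),1)
    cv2.imwrite(f"pics/{name}.png",im); return c
E
cat > fit.py <<'E'
from h import *
T=lambda u,v:(280+u/5-.4,170+v/5-.4); S=lambda u,v:(250+u/4-.4,205+v/4-.4)
ct=eyes.capture("top");cs=eyes.capture("side")
F=[ [-.074,.117,0],[.074,.117,0],[.074,-.117,0],[-.074,-.117,0] ]
ft=[T(216,455),T(186,203),T(611,140),T(653,392)]
fs=[S(155,130),S(348,97),None,None]
St=[([0,-.145,.07],T(700,242)),([0,.145,.024],T(148,333))]
Ss=[([0,.145,.024],S(231,68)),([0,-.145,.07],S(540,228))]
def res(p):
    o=[]
    W=stand(fr(F,p[3]),p); 
    a=proj(ct,W); o+=[(a[i]-ft[i]) for i in range(4)]
    b=proj(cs,W); o+=[(b[i]-fs[i]) for i in range(2)]
    for P,u in St:o.append(proj(ct,stand(P,p))[0]-u)
    for P,u in Ss:o.append(proj(cs,stand(P,p))[0]-u)
    return np.ravel(o)
s=least_squares(res,[.6,-.1,0,0],loss='soft_l1'); print(s.x,np.degrees(s.x[2:]));print(np.round(res(s.x).reshape(-1,2),1))
p=s.x; np.save('p.npy',p)
print('knob',stand([0,-.145,.058],p),'ra',stand(fr([-.065,.062,0],p[3]),p),'rb',stand(fr([.065,.062,0],p[3]),p))
D=stand(np.r_[fr([[-.065,y,0] for y in(-.1,0,.062,.1)]+[[.065,y,0] for y in(-.1,0,.062,.1)],p[3]),[[0,-.145,.07],[0,-.114,.07],[0,-.176,.07],[0,.145,.024]]],p)
shot("top","fitT",(280,170,440,290),5,D);shot("side","fitS",(250,205,450,355),4,D)
E
python3 fit.py
```

```text
[ 0.57774099 -0.0981622   0.11696943  0.19443888] [ 6.70185451 11.14052723]
[[ 0.6  1.1]
 [-0.7 -0. ]
 [-1.5  0.2]
 [ 0.   1. ]
 [ 0.6  0.2]
 [ 0.3  0.7]
 [-0.3 -0.2]
 [-0.2 -0.1]
 [ 0.4 -1.2]
 [ 0.4  0.9]]
knob [[ 0.59466291 -0.2421714   0.178     ]] ra [[ 0.50716604 -0.0440286   0.13255904]] rb [[ 0.63384478 -0.02914311  0.10744096]]
```

View pics/fitT.png

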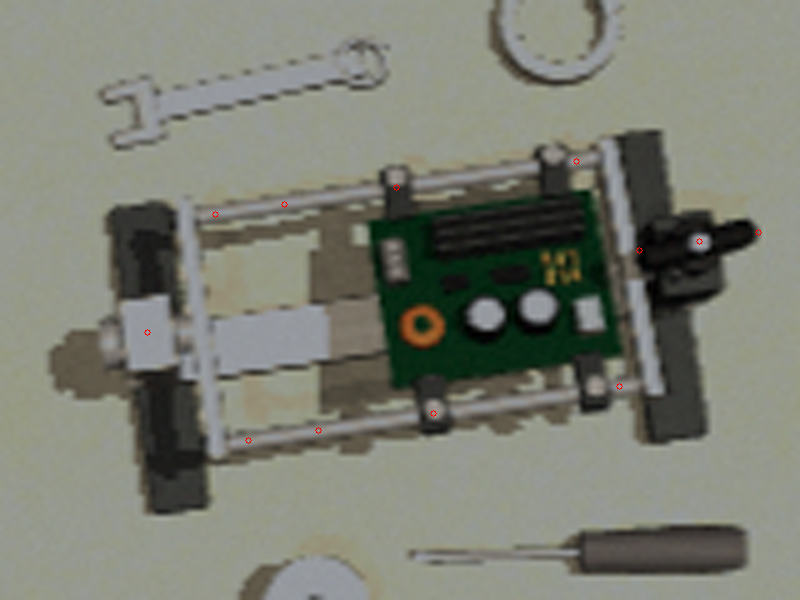

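View pics/fitS.png

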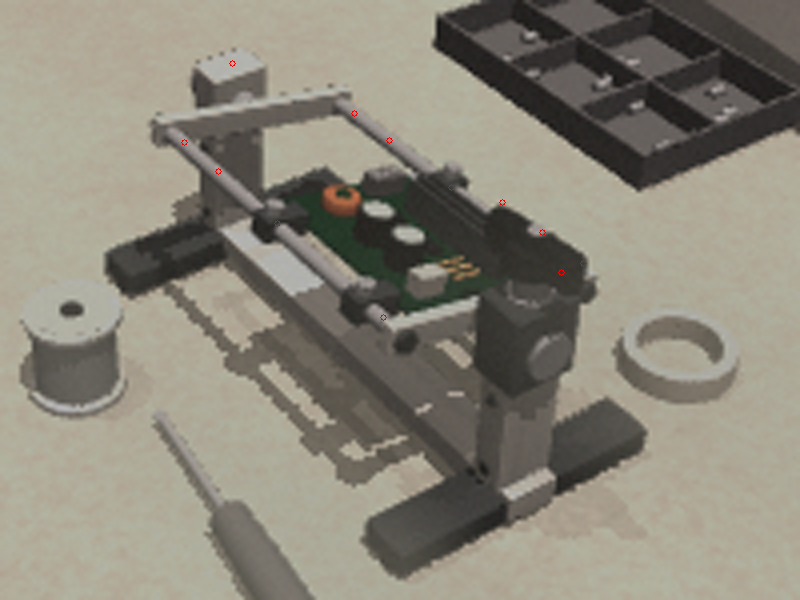

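>>> play_rows --deltas '[0,0,-8,0,0.145,0,0,-8,0,0.145,0,0,-8,0,0.145,0,0,-8,0,0.145,0,0,-8,0,0.145,0,0,-8,0,0.145,0,0,0,0,0.145,0,-20,0,-6,0,0,-40,0,-11,0,0,-40,0,-11,0]'

```text
time_s: 1.3
tcp_pos: [0.3046, 0.4691, 0.27]
ee_rot: [[-0.119, -0.0, -0.993], [0.993, -0.001, -0.119], [-0.001, -1.0, 0.0]]
wrist_force: [0.0, 0.2, -0.6]
gripper_width: 0.996
```

>>> play_rows --deltas '[0,-42,0,-12,0,0,-42,0,-12,0,0,-42,0,-12,0,0,-42,0,-12,0,0,-42,0,-12,0,0,-42,0,-12,0,0,-42,0,-12,0,0,-42,0,-12,0,0,-42,0,-12,0,0,-42,0,-12,0]'

```text
time_s: 2.3
tcp_pos: [0.4734, 0.0654, 0.2709]
ee_rot: [[-0.118, 0.001, -0.993], [0.993, 0.0, -0.118], [0.0, -1.0, -0.001]]
wrist_force: [0.5, 1.5, 0.0]
gripper_width: 1.003
```

```bash
cat > st.py <<'E'
from h import *
import sys
s=r.sense(); p=np.load('p.npy')
R=np.array(s["ee_rot"]); t=np.array(s["tcp_pos"])
print(s["time_s"],'tcp',np.round(t,4).tolist(),'F',np.round(s["wrist_force"],1).tolist(),'M',np.round(s["moment"],2).tolist(),'w',s["gripper_width"],'q',np.round(s["joints"],1).tolist())
print('yawz',np.degrees(np.arctan2(R[1,2],R[0,2])),'tilt',np.round(R[:,1],3).tolist())
c,sn=np.cos(p[2]),np.sin(p[2]); d=t[:2]-p[:2]
print('tcp in stand axes x,y (mm)',1e3*np.array([c*d[0]+sn*d[1],-sn*d[0]+c*d[1]]))
def to(X): print('to',X,'tool mm',np.round(1e3*R.T@(np.array(X)-t),1).tolist())
K=stand([0,-.145,0],p)[0]; to([K[0],K[1],.161])
E
python3 st.py
```

```text
2.3 tcp [0.4734, 0.0654, 0.2709] F [0.5, 1.5, 0.0] M [0.12, -0.16, 0.08] w 1.0028938193308323 q [27.4, 5.5, -14.7, 0.0, -69.8, -20.6]
yawz -173.2212445791921 tilt [0.001, 0.0, -1.0]
tcp in stand axes x,y (mm) [-84.49778459 174.58861973]
to [np.float64(0.5946629093815772), np.float64(-0.24217139593249415), 0.161] tool mm [-319.7, 109.8, -84.0]
```

>>> play_rows --deltas '[0,-40,0,-10.5,0,0,-40,0,-10.5,0,0,-40,0,-10.5,0,0,-40,0,-10.5,0,0,-40,0,-10.5,0,0,-40,0,-10.5,0,0,-40,0,-10.5,0,0,-40,20,-10.5,0,0,0,20,0,0,0,0,0,0,0]'

```text
time_s: 3.3
tcp_pos: [0.5923, -0.2414, 0.2262]
ee_rot: [[-0.115, -0.008, -0.993], [0.993, 0.003, -0.115], [0.003, -1.0, 0.008]]
wrist_force: [-0.2, 0.3, 0.2]
gripper_width: 0.999
```

```bash
python3 st.py; python3 -c "
from h import *
shot('top','k1T',(380,180,460,250),8); shot('side','k1S',(300,180,440,320),5)"
```

```text
3.3 tcp [0.5923, -0.2414, 0.2262] F [-0.2, 0.3, 0.2] M [0.07, -0.03, 0.01] w 0.9990634274541279 q [-7.7, 23.6, 3.4, -0.1, -70.3, 14.4]
yawz -173.3892840160575 tilt [-0.008, 0.003, -1.0]
tcp in stand axes x,y (mm) [  -2.26156824 -143.91627008]
to [np.float64(0.5946629093815772), np.float64(-0.24217139593249415), 0.161] tool mm [-1.3, 65.2, -2.8]
```

View pics/k1T.png

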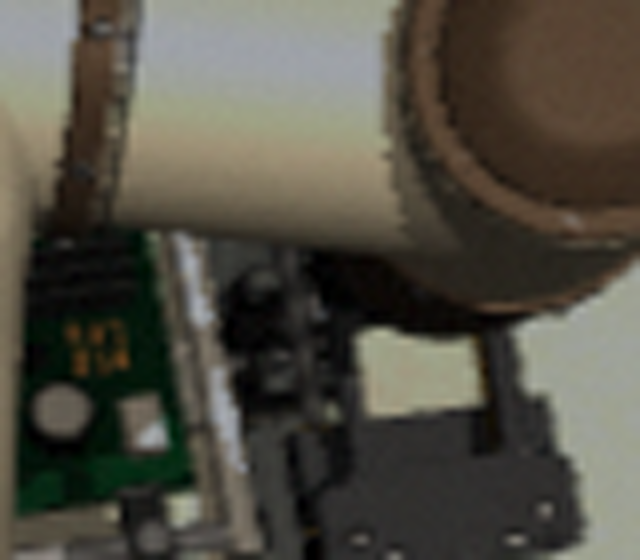

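View pics/k1S.png

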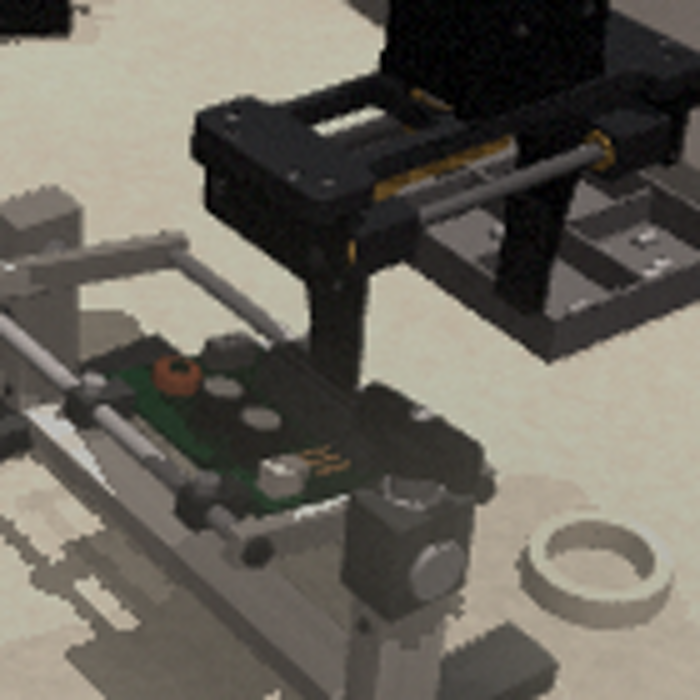

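>>> play_rows --deltas '[0,-1,15,-2.5,0,0,0,15,0,0,0,0,15,0,0,0,0,12,0,0,0,0,8,0,0,150,0,0,0,0,255,0,0,0,0,255,0,0,0,0,255,0,0,0,0,255,0,0,0,0]'

```text
time_s: 4.4
tcp_pos: [0.597, -0.2416, 0.1661]
ee_rot: [[-0.118, 0.001, -0.993], [0.993, -0.0, -0.118], [-0.0, -1.0, -0.001]]
wrist_force: [0.5, -0.4, -0.5]
gripper_width: 0.63
```

```bash
python3 st.py; python3 -c "
from h import *
shot('side','k2S',(300,180,440,320),5)"
```

```text
4.4 tcp [0.597, -0.2416, 0.1661] F [0.5, -0.4, -0.5] M [0.04, -0.03, -0.01] w 0.6298925320387103 q [-7.7, 26.2, -1.3, 0.0, -62.4, 14.4]
yawz -173.2428590660566 tilt [0.001, -0.0, -1.0]
tcp in stand axes x,y (mm) [   2.40751112 -144.70244552]
to [np.float64(0.5946629093815772), np.float64(-0.24217139593249415), 0.161] tool mm [-0.3, 5.1, 2.4]
```

View pics/k2S.png

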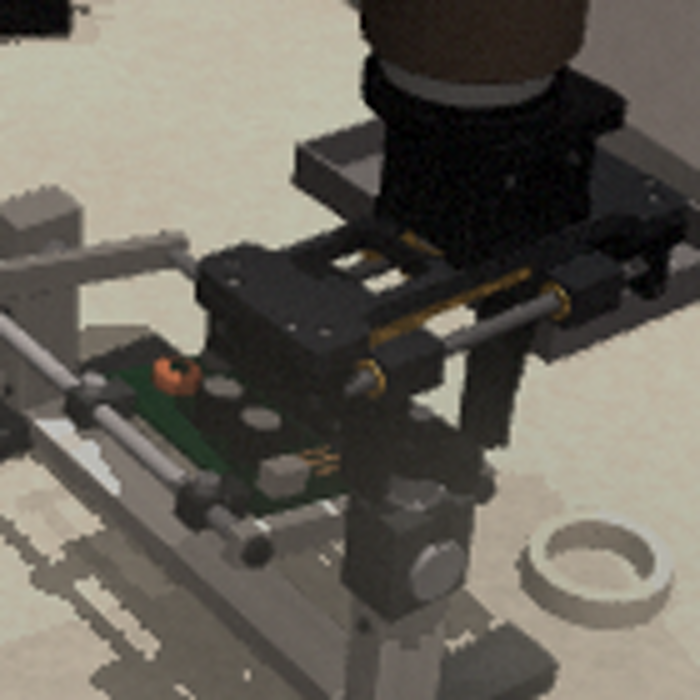

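>>> play_rows --deltas '[255,0,4,2,0,255,0,0,0,0,255,0,0,0,0,255,0,0,0,0,255,0,0,0,0,255,0,0,0,0,255,0,0,0,0,255,0,0,0,0,255,0,0,0,0,255,0,0,0,0]'

```text
time_s: 5.45
tcp_pos: [0.595, -0.2418, 0.1616]
ee_rot: [[-0.118, 0.001, -0.993], [0.993, -0.0, -0.118], [-0.0, -1.0, -0.0]]
wrist_force: [0.4, 0.1, -0.8]
gripper_width: 0.217
```

```bash
python3 st.py; python3 -c "
from h import *
shot('side','k3S',(300,180,440,320),5)"
```

```text
5.45 tcp [0.595, -0.2418, 0.1616] F [0.4, 0.1, -0.8] M [-0.02, -0.42, -0.03] w 0.21664345595160434 q [-7.7, 26.3, -1.9, 0.0, -61.8, 14.5]
yawz -173.2383562116418 tilt [0.001, -0.0, -1.0]
tcp in stand axes x,y (mm) [   0.41592505 -144.6433553 ]
to [np.float64(0.5946629093815772), np.float64(-0.24217139593249415), 0.161] tool mm [-0.4, 0.6, 0.4]
```

View pics/k3S.png

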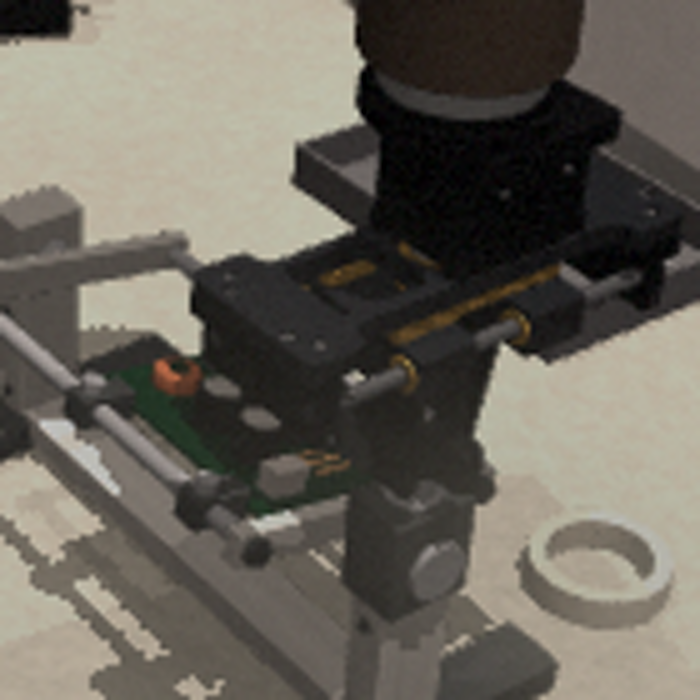

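>>> play_rows --deltas '[255,0,0,0,0,255,0,0,0,0,255,0,0,0,0,255,0,0,0,-0.05,255,0,0,0,-0.1,255,0,0,0,-0.1,255,0,0,0,-0.1,255,0,0,0,-0.1,255,0,0,0,-0.1,255,0,0,0,0]'

```text
time_s: 6.5
tcp_pos: [0.596, -0.2413, 0.1616]
ee_rot: [[-0.619, 0.003, -0.785], [0.785, 0.0, -0.619], [-0.001, -1.0, -0.002]]
wrist_force: [5.0, 1.2, -2.3]
gripper_width: 0.212
```

```bash
python3 st.py
```

```text
6.5 tcp [0.596, -0.2413, 0.1616] F [5.0, 1.2, -2.3] M [0.3, -1.42, -0.05] w 0.21166353961332393 q [-7.7, 26.3, -1.8, -0.0, -61.7, 46.0]
yawz -141.72306305481973 tilt [0.003, 0.0, -1.0]
tcp in stand axes x,y (mm) [   1.46762337 -144.32547176]
to [np.float64(0.5946629093815772), np.float64(-0.24217139593249415), 0.161] tool mm [0.2, 0.6, 1.6]
```

>>> play_rows --deltas '[255,0,0,0,-0.1,255,0,0,0,-0.1,255,0,0,0,-0.1,255,0,0,0,-0.1,255,0,0,0,-0.1,255,0,0,0,-0.1,255,0,0,0,-0.1,255,0,0,0,0,255,0,0,0,0,255,0,0,0,0]'

```text
time_s: 7.5
tcp_pos: [0.5968, -0.2402, 0.1616]
ee_rot: [[-0.979, 0.004, -0.203], [0.203, 0.002, -0.979], [-0.004, -1.0, -0.002]]
wrist_force: [6.2, 3.5, -2.4]
gripper_width: 0.214
```

```bash
python3 st.py; python3 -c "
from h import *
shot('side','k4S',(300,180,440,320),5)"
```

```text
7.5 tcp [0.5968, -0.2402, 0.1616] F [6.2, 3.5, -2.4] M [1.27, -1.8, -0.03] w 0.2143840972829847 q [-7.6, 26.3, -1.8, -0.1, -61.7, 85.9]
yawz -101.716454390694 tilt [0.004, 0.002, -1.0]
tcp in stand axes x,y (mm) [   2.37906727 -143.24440225]
to [np.float64(0.5946629093815772), np.float64(-0.24217139593249415), 0.161] tool mm [1.7, 0.6, 2.4]
```

View pics/k4S.png

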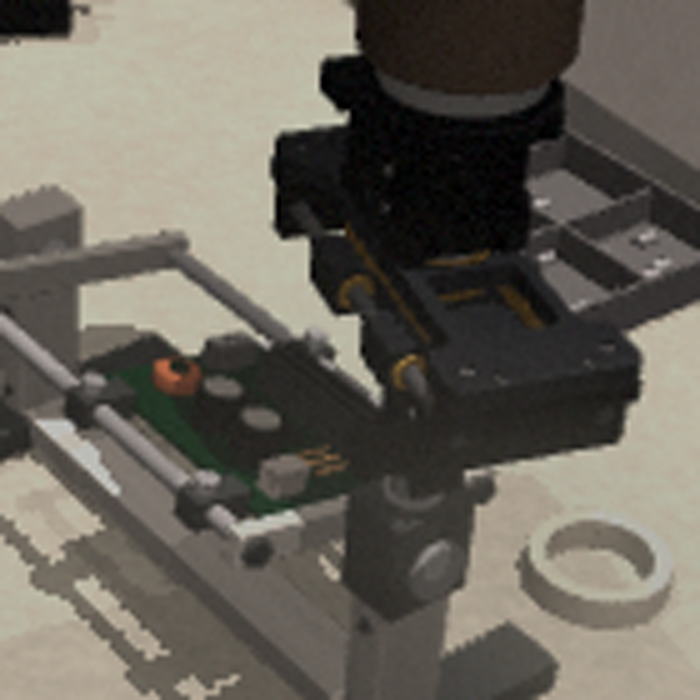

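>>> play_rows --deltas '[0,0,0,0,0,0,0,0,0,0,0,0,0,0,0,0,0,0,0,0,0,0,0,0,0,0,0,-10,0,0,0,0,-25,0,0,0,0,-35,0,0.1,0,0,-30,0,0.14,0,0,0,0,0.14]'

```text
time_s: 8.55
tcp_pos: [0.5971, -0.2429, 0.2686]
ee_rot: [[-0.832, 0.011, -0.555], [0.555, -0.004, -0.832], [-0.011, -1.0, -0.003]]
wrist_force: [-0.0, 0.7, 0.1]
gripper_width: 0.977
```

```bash
python3 st.py; python3 -c "
from h import *
shot('side','k5S',(300,180,440,320),5)"
```

```text
8.55 tcp [0.5971, -0.2429, 0.2686] F [-0.0, 0.7, 0.1] M [-0.01, -0.01, -0.01] w 0.9772726666355899 q [-7.7, 22.2, 7.2, 0.1, -74.4, 64.0]
yawz -123.70165933591392 tilt [0.011, -0.004, -1.0]
tcp in stand axes x,y (mm) [   2.33688394 -145.97137314]
to [np.float64(0.5946629093815772), np.float64(-0.24217139593249415), 0.161] tool mm [3.6, 107.5, 1.1]
```

View pics/k5S.png

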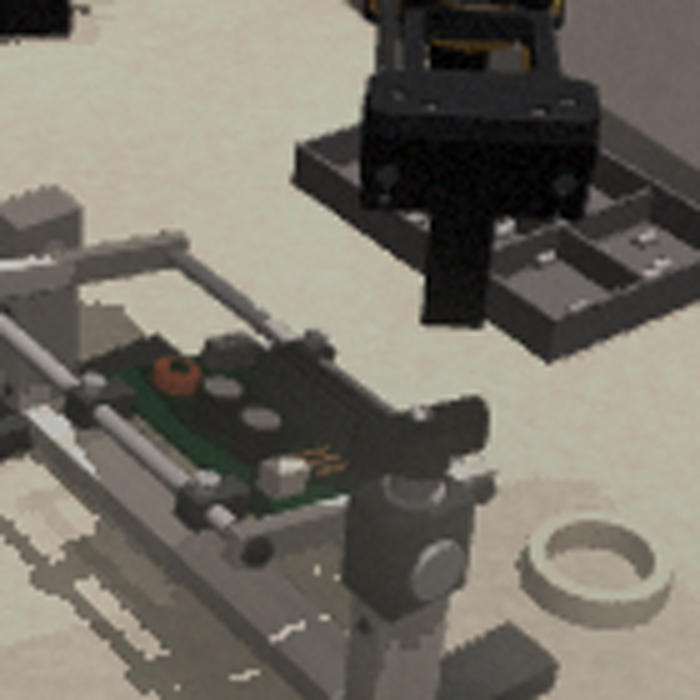

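>>> play_rows --deltas '[0,0,0,0,0.145,0,0,0,0,0.145,0,0,0,0,0.145,0,0,0,0,0.145,0,0,0,0,0.145,0,0,0,0,0.145,0,30,0,10,0,0,40,0,14,0,0,40,0,14,0,0,40,0,14,0]'

```text
time_s: 9.6
tcp_pos: [0.5243, -0.0979, 0.2613]
ee_rot: [[-0.119, -0.001, -0.993], [0.993, -0.0, -0.119], [0.0, -1.0, 0.001]]
wrist_force: [1.6, 0.6, 0.6]
gripper_width: 1.001
```

>>> play_rows --deltas '[0,40,0,14,0,0,18,10,0,0,0,0,25,0,0,0,0,25,0,0,0,0,20,0,0,0,0,0,0,0,0,0,0,0,0,0,0,0,0,0,0,0,0,0,0,0,0,0,0,0]'

```text
time_s: 10.6
tcp_pos: [0.5052, -0.0429, 0.1824]
ee_rot: [[-0.118, 0.002, -0.993], [0.993, 0.0, -0.118], [0.0, -1.0, -0.002]]
wrist_force: [0.3, 0.0, 0.9]
gripper_width: 1.0
```

```bash
echo "to(stand(fr([-.065,.062,0],p[3]),p)[0]-[0,0,.019])">>st.py; python3 st.py; python3 -c "
from h import *
shot('side','r1S',(240,140,440,320),4)
shot('top','r1T',(280,170,440,290),5)"
```

```text
10.6 tcp [0.5052, -0.0429, 0.1824] F [0.3, 0.0, 0.9] M [0.03, -0.02, -0.03] w 1.0004710900312856 q [13.5, 12.5, -19.4, 0.0, -58.0, -6.7]
yawz -173.2318321253765 tilt [0.002, 0.0, -1.0]
tcp in stand axes x,y (mm) [-65.56270663  63.30788421]
to [np.float64(0.5946629093815772), np.float64(-0.24217139593249415), 0.161] tool mm [-208.4, 21.5, -65.3]
to [ 0.50716604 -0.0440286   0.11355904] tool mm [-1.3, 68.9, -1.7]
```

View pics/r1S.png

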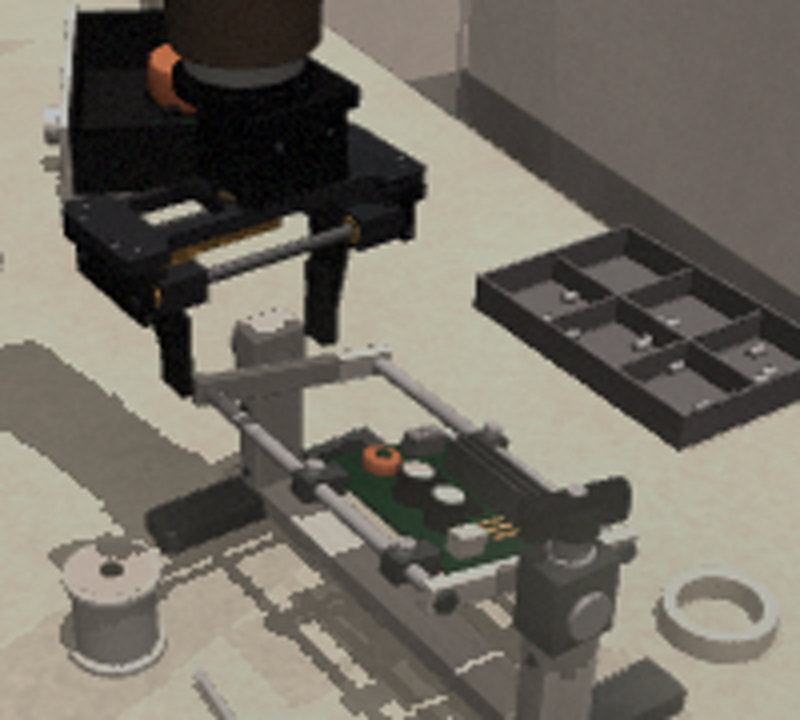

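View pics/r1T.png

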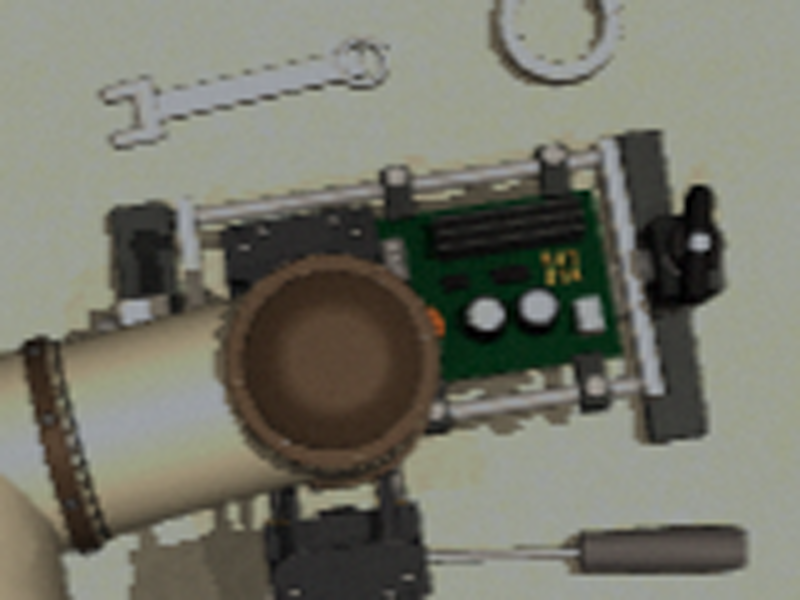

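>>> play_rows --deltas '[0,-1,20,-1.5,0,0,0,20,0,0,0,0,20,0,0,255,0,9,0,0,255,0,0,0,0,255,0,0,0,0,255,0,0,0,0,255,0,0,0,0,255,0,0,0,0,255,0,0,0,0]'

```text
time_s: 11.7
tcp_pos: [0.5066, -0.0437, 0.1129]
ee_rot: [[-0.118, 0.001, -0.993], [0.993, 0.0, -0.118], [0.0, -1.0, -0.001]]
wrist_force: [0.4, 0.9, -0.2]
gripper_width: 0.447
```

>>> play_rows --deltas '[255,0,0,0,0,255,0,0,0,0,255,0,0,0,0,255,0,0,0,0,255,0,0,0,0,255,0,0,0,0,255,0,0,0,0,255,0,0,0,0,255,0,0,0,0,255,0,0,0,0]'

```text
time_s: 12.7
tcp_pos: [0.5076, -0.0436, 0.1128]
ee_rot: [[-0.118, 0.003, -0.993], [0.993, 0.0, -0.118], [-0.0, -1.0, -0.003]]
wrist_force: [4.2, -0.6, -1.9]
gripper_width: 0.1
```

```bash
python3 st.py; python3 -c "
from h import *
shot('side','r2S',(240,140,440,320),4)"
```

```text
12.7 tcp [0.5076, -0.0436, 0.1128] F [4.2, -0.6, -1.9] M [-0.05, -1.52, 0.02] w 0.10006166692260651 q [13.4, 17.3, -24.4, 0.0, -48.1, -6.6]
yawz -173.22206504097244 tilt [0.003, 0.0, -1.0]
tcp in stand axes x,y (mm) [-63.27622876  62.38671335]
to [np.float64(0.5946629093815772), np.float64(-0.24217139593249415), 0.161] tool mm [-207.5, -48.0, -63.1]
to [ 0.50716604 -0.0440286   0.11355904] tool mm [-0.4, -0.8, 0.5]
```

View pics/r2S.png

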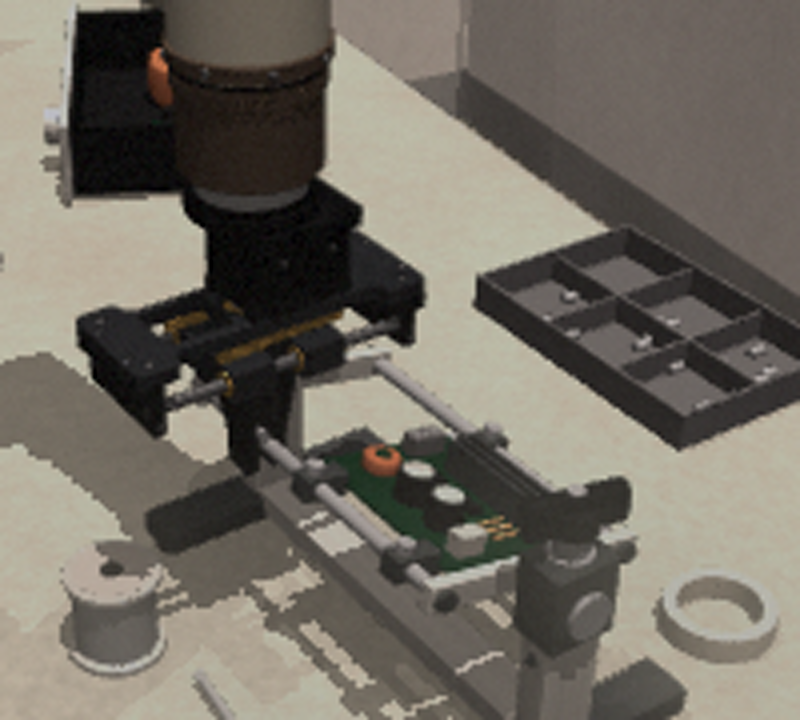

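```bash
python3 -c "
import numpy as np
a=np.linspace(.194,np.pi,31)
x=-65*np.cos(a);z=65*np.sin(a)
X=np.round(x,1);Z=np.round(z,1)
for k in range(3): print([v for i in range(k*10,k*10+10) for v in (255,0,round(Z[i]-Z[i+1],1),round(X[i]-X[i+1],1),0)])
"
```

```text
[255, 0, np.float64(-6.2), np.float64(-1.6), 0, 255, 0, np.float64(-6.0), np.float64(-2.1), 0, 255, 0, np.float64(-5.8), np.float64(-2.7), 0, 255, 0, np.float64(-5.5), np.float64(-3.3), 0, 255, 0, np.float64(-5.1), np.float64(-3.8), 0, 255, 0, np.float64(-4.8), np.float64(-4.3), 0, 255, 0, np.float64(-4.3), np.float64(-4.7), 0, 255, 0, np.float64(-3.8), np.float64(-5.1), 0, 255, 0, np.float64(-3.3), np.float64(-5.5), 0, 255, 0, np.float64(-2.7), np.float64(-5.7), 0]
[255, 0, np.float64(-2.2), np.float64(-6.0), 0, 255, 0, np.float64(-1.5), np.float64(-6.2), 0, 255, 0, np.float64(-1.0), np.float64(-6.3), 0, 255, 0, np.float64(-0.3), np.float64(-6.4), 0, 255, 0, np.float64(0.3), np.float64(-6.4), 0, 255, 0, np.float64(0.9), np.float64(-6.3), 0, 255, 0, np.float64(1.6), np.float64(-6.2), 0, 255, 0, np.float64(2.1), np.float64(-6.0), 0, 255, 0, np.float64(2.7), np.float64(-5.8), 0, 255, 0, np.float64(3.3), np.float64(-5.5), 0]
[255, 0, np.float64(3.8), np.float64(-5.1), 0, 255, 0, np.float64(4.3), np.float64(-4.7), 0, 255, 0, np.float64(4.7), np.float64(-4.3), 0, 255, 0, np.float64(5.2), np.float64(-3.8), 0, 255, 0, np.float64(5.4), np.float64(-3.3), 0, 255, 0, np.float64(5.8), np.float64(-2.7), 0, 255, 0, np.float64(6.0), np.float64(-2.2), 0, 255, 0, np.float64(6.2), np.float64(-1.5), 0, 255, 0, np.float64(6.3), np.float64(-1.0), 0, 255, 0, np.float64(6.4), np.float64(-0.3), 0]
```

>>> play_rows --deltas '[255,0,-6.2,-1.6,0,255,0,-6.0,-2.1,0,255,0,-5.8,-2.7,0,255,0,-5.5,-3.3,0,255,0,-5.1,-3.8,0,255,0,-4.8,-4.3,0,255,0,-4.3,-4.7,0,255,0,-3.8,-5.1,0,255,0,-3.3,-5.5,0,255,0,-2.7,-5.7,0]'

```text
time_s: 13.75
tcp_pos: [0.5398, -0.0399, 0.1613]
ee_rot: [[-0.117, -0.012, -0.993], [0.993, -0.002, -0.117], [-0.0, -1.0, 0.012]]
wrist_force: [-14.1, 2.2, 13.2]
gripper_width: 0.103
```

```bash
python3 st.py; python3 -c "
from h import *
shot('side','r3S',(240,140,440,320),4)"
```

```text
13.75 tcp [0.5398, -0.0399, 0.1613] F [-14.1, 2.2, 13.2] M [0.73, 4.47, -0.04] w 0.10347890101157009 q [12.9, 17.4, -16.0, -0.1, -57.4, -6.1]
yawz -173.25828176964868 tilt [-0.012, -0.002, -1.0]
tcp in stand axes x,y (mm) [-30.85307218  62.27139141]
to [np.float64(0.5946629093815772), np.float64(-0.24217139593249415), 0.161] tool mm [-207.3, -0.0, -30.7]
to [ 0.50716604 -0.0440286   0.11355904] tool mm [-0.2, 48.1, 32.3]
```

View pics/r3S.png

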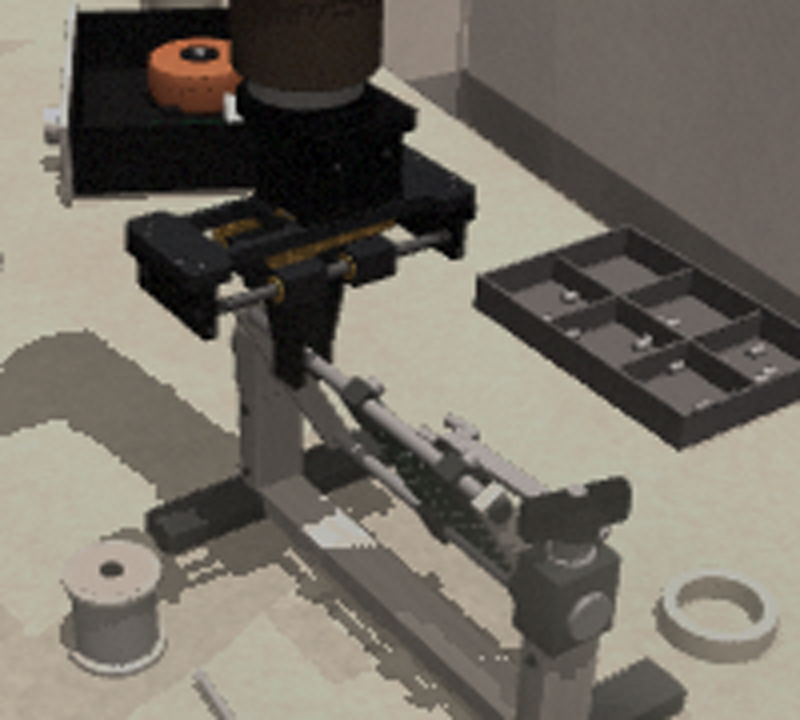

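>>> play_rows --deltas '[255,0,0,0,0,255,0,0,0,0,255,0,0,0,0,255,0,0,0,0,255,0,0,0,0,255,0,0,0,0,255,0,0,0,0,255,0,0,0,0,255,0,0,0,0,255,0,0,0,0]'

```text
time_s: 14.8
tcp_pos: [0.5419, -0.0397, 0.1622]
ee_rot: [[-0.118, -0.006, -0.993], [0.993, -0.002, -0.118], [-0.001, -1.0, 0.006]]
wrist_force: [-9.5, 1.0, 10.6]
gripper_width: 0.103
```

```bash
python3 st.py
```

```text
14.8 tcp [0.5419, -0.0397, 0.1622] F [-9.5, 1.0, 10.6] M [0.38, 3.14, -0.01] w 0.10342807830285308 q [12.9, 17.3, -15.9, 0.0, -57.1, -6.1]
yawz -173.21390436768507 tilt [-0.006, -0.002, -1.0]
tcp in stand axes x,y (mm) [-28.77458424  62.19569399]
to [np.float64(0.5946629093815772), np.float64(-0.24217139593249415), 0.161] tool mm [-207.2, 1.2, -28.5]
to [ 0.50716604 -0.0440286   0.11355904] tool mm [-0.1, 48.9, 34.7]
```

```bash
python3 -c "
import numpy as np
a=np.linspace(1.111,np.pi,20)
x=-65*np.cos(a);z=65*np.sin(a)
X=np.round(x,1);Z=np.round(z,1)
print([float(v) for i in range(19) for v in (255,0,round(Z[i]-Z[i+1],1),round(X[i]-X[i+1],1),0)])
"
```

```text
[255.0, 0.0, -2.8, -6.3, 0.0, 255.0, 0.0, -2.0, -6.7, 0.0, 255.0, 0.0, -1.4, -6.8, 0.0, 255.0, 0.0, -0.6, -6.9, 0.0, 255.0, 0.0, 0.2, -6.9, 0.0, 255.0, 0.0, 0.9, -6.9, 0.0, 255.0, 0.0, 1.6, -6.8, 0.0, 255.0, 0.0, 2.3, -6.5, 0.0, 255.0, 0.0, 3.0, -6.3, 0.0, 255.0, 0.0, 3.7, -5.9, 0.0, 255.0, 0.0, 4.3, -5.5, 0.0, 255.0, 0.0, 4.8, -4.9, 0.0, 255.0, 0.0, 5.3, -4.5, 0.0, 255.0, 0.0, 5.8, -3.8, 0.0, 255.0, 0.0, 6.2, -3.3, 0.0, 255.0, 0.0, 6.4, -2.5, 0.0, 255.0, 0.0, 6.7, -1.8, 0.0, 255.0, 0.0, 6.9, -1.1, 0.0, 255.0, 0.0, 6.9, -0.4, 0.0]
```

>>> play_rows --deltas '[255,0,-1.7,2.5,0,255,0,-2.8,-6.3,0,255,0,-2.0,-6.7,0,255,0,-1.4,-6.8,0,255,0,-0.6,-6.9,0,255,0,0.2,-6.9,0,255,0,0.9,-6.9,0,255,0,1.6,-6.8,0,255,0,2.3,-6.5,0,255,0,0,0,0]'

```text
time_s: 15.8
tcp_pos: [0.5975, -0.0337, 0.1646]
ee_rot: [[-0.118, 0.002, -0.993], [0.993, -0.001, -0.118], [-0.002, -1.0, -0.002]]
wrist_force: [-1.4, -4.4, 3.3]
gripper_width: 0.104
```

```bash
python3 st.py; python3 -c "
from h import *
shot('side','r4S',(240,140,440,320),4)"
```

```text
15.8 tcp [0.5975, -0.0337, 0.1646] F [-1.4, -4.4, 3.3] M [-1.09, 0.39, 0.05] w 0.10399350542060844 q [12.3, 22.0, -8.4, 0.1, -59.5, -5.6]
yawz -173.2100730818044 tilt [0.002, -0.001, -1.0]
tcp in stand axes x,y (mm) [27.09906668 61.68057446]
to [np.float64(0.5946629093815772), np.float64(-0.24217139593249415), 0.161] tool mm [-206.6, 3.9, 27.4]
to [ 0.50716604 -0.0440286   0.11355904] tool mm [0.5, 50.9, 91.0]
```

View pics/r4S.png

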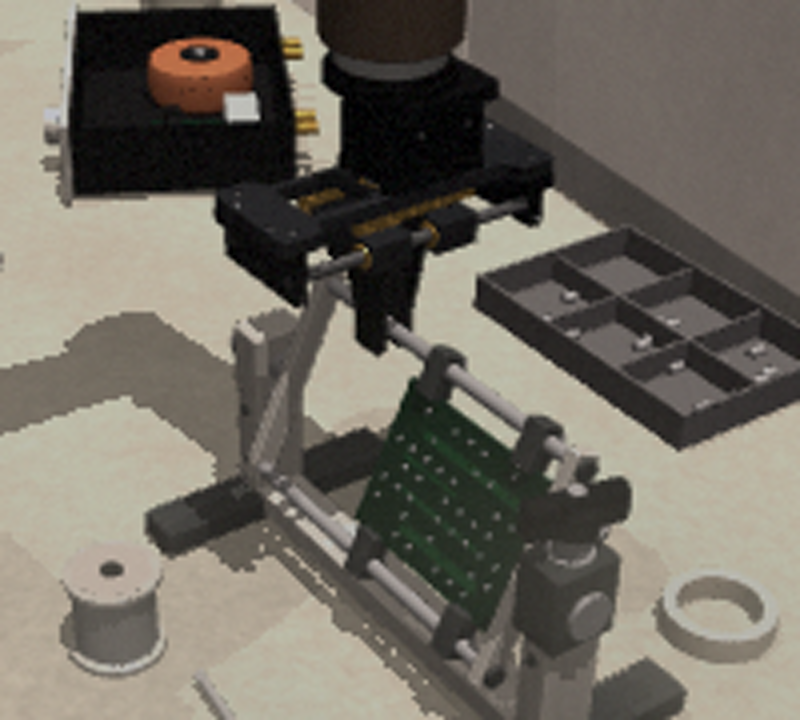

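>>> play_rows --deltas '[255,0,3.0,-6.3,0,255,0,3.7,-5.9,0,255,0,4.3,-5.5,0,255,0,4.8,-4.9,0,255,0,5.3,-4.5,0,255,0,5.8,-3.8,0,255,0,6.2,-3.3,0,255,0,6.4,-2.5,0,255,0,6.7,-1.8,0,255,0,6.9,-1.1,0]'

```text
time_s: 16.85
tcp_pos: [0.6349, -0.0294, 0.1109]
ee_rot: [[-0.118, -0.001, -0.993], [0.993, -0.001, -0.118], [-0.001, -1.0, 0.001]]
wrist_force: [-3.5, -4.7, 5.3]
gripper_width: 0.106
```

>>> play_rows --deltas '[255,0,6.5,-0.4,0,255,0,0,0,0,255,0,0,0,0,255,0,0,0,0,255,0,0,0,0,255,0,0,0,0,255,0,0,0,0,255,0,0,0,0,255,0,0,0,0,255,0,0,0,0]'

```text
time_s: 17.85
tcp_pos: [0.6356, -0.0292, 0.1038]
ee_rot: [[-0.117, -0.0, -0.993], [0.993, -0.001, -0.117], [-0.001, -1.0, 0.0]]
wrist_force: [-1.1, -5.1, -0.4]
gripper_width: 0.097
```

```bash
python3 st.py; cat > ov.py <<'E'
from h import *
import sys
p=np.load('p.npy'); a=float(sys.argv[1]); n=sys.argv[2]
D=stand(fr([[s*.065,y,0] for s in(-1,1) for y in(-.117,-.1,0,.03,.095,.117)],a),p)
shot('side',n+'S',(240,140,440,320),4,D); shot('top',n+'T',(280,170,440,290),5,D)
E
python3 ov.py 3.1416 r5
```

```text
17.85 tcp [0.6356, -0.0292, 0.1038] F [-1.1, -5.1, -0.4] M [-1.41, 0.37, -0.02] w 0.09743034713940353 q [11.9, 28.9, -6.7, 0.0, -54.5, -5.2]
yawz -173.26218170303625 tilt [-0.0, -0.001, -1.0]
tcp in stand axes x,y (mm) [65.51563489 61.70058445]
to [np.float64(0.5946629093815772), np.float64(-0.24217139593249415), 0.161] tool mm [-206.7, -57.1, 65.7]
to [ 0.50716604 -0.0440286   0.11355904] tool mm [0.4, -9.8, 129.3]
```

View pics/r5S.png

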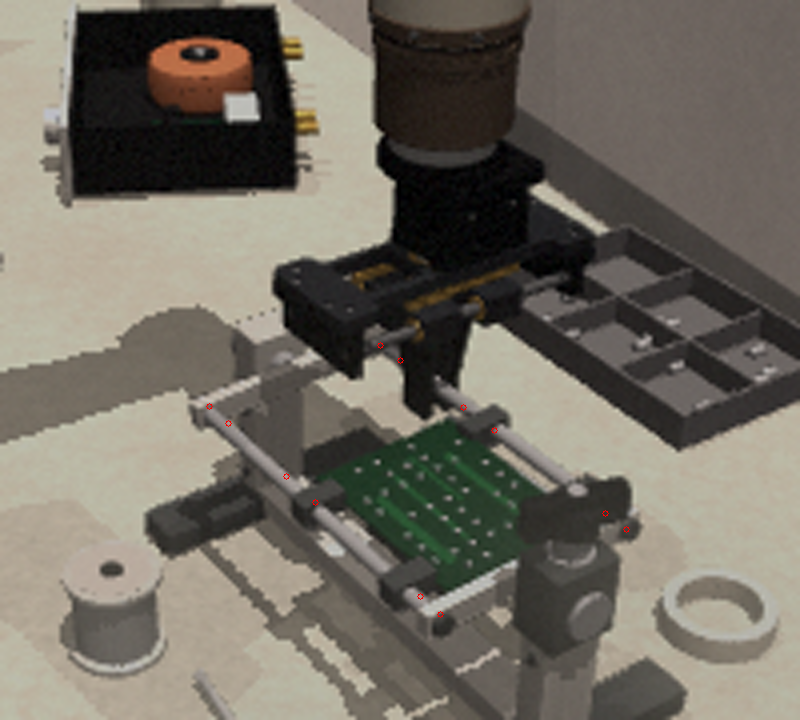

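>>> play_rows --deltas '[0,0,0,0,0,0,0,0,0,0,0,0,0,0,0,0,0,0,0,0,0,0,0,0,0,0,0,0,0,0,0,0,-20,0,0,0,0,-40,0,0,0,0,-40,0,0,0,0,-40,0,0]'

```text
time_s: 18.95
tcp_pos: [0.6354, -0.0284, 0.2455]
ee_rot: [[-0.118, -0.0, -0.993], [0.993, -0.0, -0.118], [0.0, -1.0, 0.0]]
wrist_force: [1.3, 0.1, 0.6]
gripper_width: 0.926
```

```bash
python3 st.py; python3 ov.py 3.1416 r6
```

```text
18.95 tcp [0.6354, -0.0284, 0.2455] F [1.3, 0.1, 0.6] M [0.08, -0.12, -0.02] w 0.9261841390626038 q [12.0, 22.3, 4.2, -0.0, -71.9, -5.2]
yawz -173.23503007112177 tilt [-0.0, -0.0, -1.0]
tcp in stand axes x,y (mm) [65.42866097 62.51182953]
to [np.float64(0.5946629093815772), np.float64(-0.24217139593249415), 0.161] tool mm [-207.4, 84.5, 65.7]
to [ 0.50716604 -0.0440286   0.11355904] tool mm [-0.4, 131.9, 129.2]
```

View pics/r6S.png

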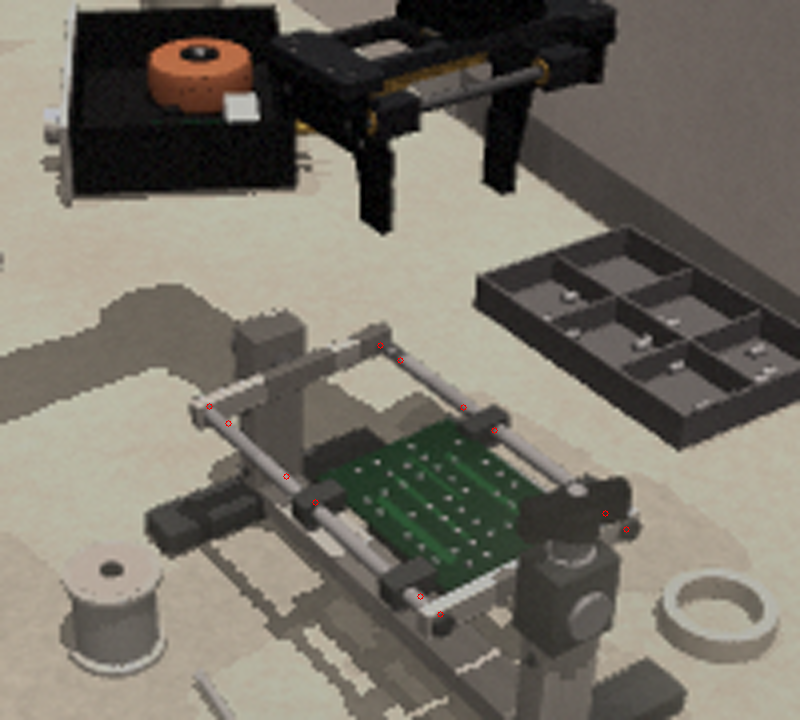

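View pics/r6T.png

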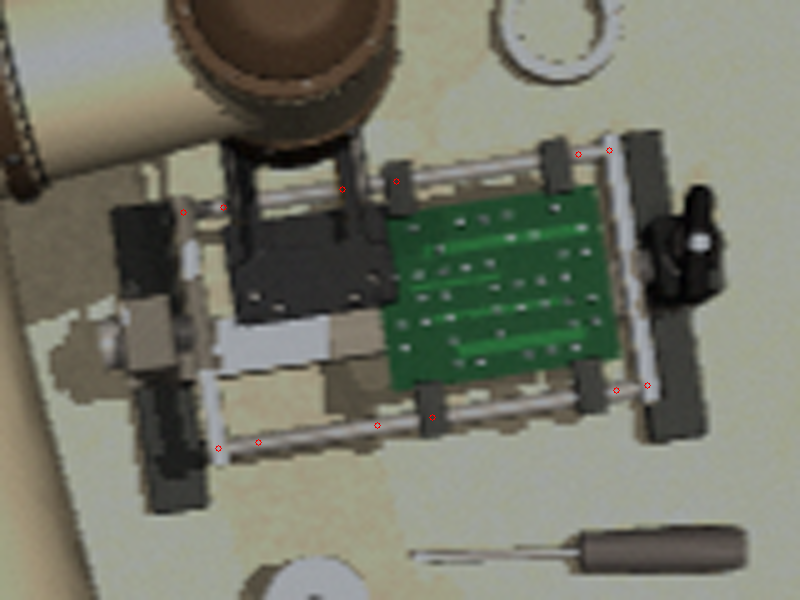

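```bash
cat > tilt.py <<'E'
from h import *
import sys
p=np.load('p.npy'); c=eyes.capture('side'); g=c['img'].astype(float).mean(2)
# compare perpendicular intensity profiles along both rails for different heights
for s,ys in((-1,np.linspace(.03,.1,25)),(1,np.linspace(.02,.1,25)),(-1,np.linspace(-.06,.0-.025,15)*1.0)):
    out=[]
    for dz in np.arange(-.016,.0161,.002):
        q=proj(c,stand(np.c_[np.full(len(ys),s*.065),ys,np.full(len(ys),dz)],p)).astype(np.float32)
        out.append(cv2.remap(g.astype(np.float32),q[:,:1].copy(),q[:,1:].copy(),cv2.INTER_LINEAR).mean())
    print(s,np.round(out).astype(int).tolist())
k=8
for n,(x0,y0,x1,y1) in dict(a=(285,235,355,300),b=(330,220,400,275)).items():
    im=cv2.resize(c['img'][y0:y1,x0:x1],None,fx=k,fy=k,interpolation=cv2.INTER_CUBIC)
    for dz,col in((0,(0,0,255)),(.008,(0,255,255)),(-.008,(255,255,0))):
        for s in(-1,1):
            q=proj(c,stand([[s*.065,y,dz] for y in(-.1,.112)],p))
            cv2.line(im,*[tuple(int(v) for v in (u-[x0,y0]+.5)*k) for u in q],col,1)
    cv2.imwrite(f'pics/{sys.argv[1]}{n}.png',im)
E
python3 tilt.py t1
```

```text
-1 [95, 85, 82, 95, 114, 130, 140, 145, 141, 123, 99, 89, 86, 84, 81, 80, 82]
1 [102, 110, 122, 138, 139, 111, 84, 86, 106, 124, 135, 143, 151, 161, 172, 175, 176]
-1 [109, 93, 86, 99, 120, 136, 147, 152, 151, 148, 150, 155, 156, 138, 113, 95, 75]
```

View pics/t1a.png

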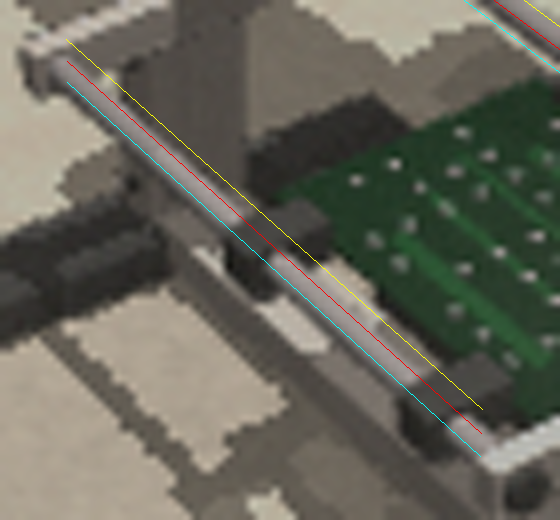

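View pics/t1b.png

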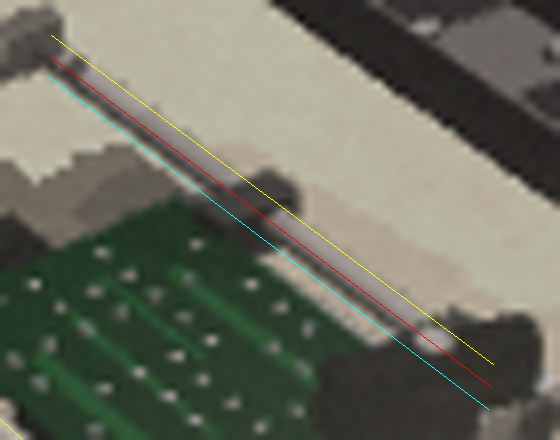

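>>> play_rows --deltas '[0,-20,0,6,0,0,-37.5,0,11.8,0,0,-37.5,0,11.8,0,0,-37.5,0,11.8,0,0,-37.5,0,11.8,0,0,-37.5,0,12,0,0,0,0,0,-0.14,0,0,0,0,-0.14,0,0,0,0,-0.14,0,0,0,0,-0.14]'

```text
time_s: 20.1
tcp_pos: [0.5946, -0.2421, 0.2422]
ee_rot: [[-0.631, -0.003, -0.776], [0.776, 0.001, -0.631], [0.002, -1.0, 0.001]]
wrist_force: [-0.5, -0.4, -0.7]
gripper_width: 1.0
```

>>> play_rows --deltas '[0,0,0,0,-0.14,0,0,0,0,-0.14,0,0,0,0,-0.14,0,0,0,0,-0.14,0,0,0,0,-0.13,0,0,0,0,0,0,0,0,0,0,0,0,15,0,0,0,0,15,0,0,0,0,0,0,0]'

```text
time_s: 21.1
tcp_pos: [0.5938, -0.2417, 0.211]
ee_rot: [[-0.979, -0.005, -0.204], [0.204, 0.002, -0.979], [0.006, -1.0, -0.001]]
wrist_force: [-0.0, 0.2, -0.7]
gripper_width: 1.0
```

```bash
python3 st.py; python3 -c "
from h import *
shot('side','k6S',(300,180,440,320),5)
shot('top','k6T',(380,180,460,250),8)"
```

```text
21.1 tcp [0.5938, -0.2417, 0.211] F [-0.0, 0.2, -0.7] M [0.0, 0.02, 0.02] w 0.9999668503463427 q [-7.7, 24.2, 2.2, -0.1, -68.3, 86.0]
yawz -101.7489703097877 tilt [-0.005, 0.002, -1.0]
tcp in stand axes x,y (mm) [  -0.83947587 -144.37933029]
to [np.float64(0.5946629093815772), np.float64(-0.24217139593249415), 0.161] tool mm [-1.3, 50.0, 0.4]
to [ 0.50716604 -0.0440286   0.11355904] tool mm [124.5, 98.3, -175.8]
```

View pics/k6S.png

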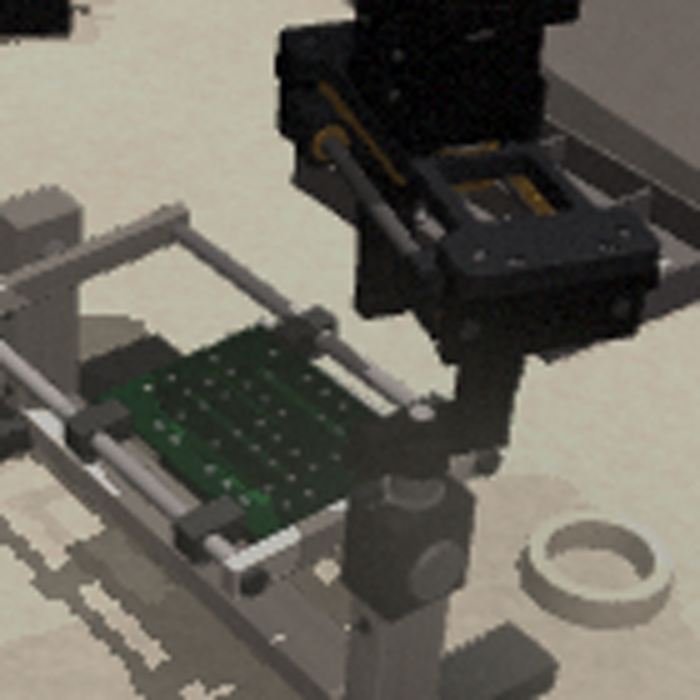

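>>> play_rows --deltas '[0,-1,15,0,0,0,0,15,0,0,0,0,12,0,0,255,0,8,0,0,255,0,0,0,0,255,0,0,0,0,255,0,0,0,0,255,0,0,0,0,255,0,0,0,0,255,0,0,0,0]'

```text
time_s: 22.2
tcp_pos: [0.5964, -0.2424, 0.1642]
ee_rot: [[-0.98, 0.0, -0.201], [0.201, -0.0, -0.98], [-0.0, -1.0, 0.0]]
wrist_force: [-0.0, 0.2, 0.0]
gripper_width: 0.449
```

>>> play_rows --deltas '[255,0,0,0,0,255,0,0,0,0,255,0,0,0,0,255,0,0,0,0,255,0,0,0,0,255,0,0,0,0,255,0,0,0,0,255,0,0,0,0,255,0,0,0,0.05,255,0,0,0,0.1]'

```text
time_s: 23.2
tcp_pos: [0.5967, -0.2404, 0.1639]
ee_rot: [[-0.938, 0.001, -0.348], [0.348, 0.002, -0.938], [0.0, -1.0, -0.003]]
wrist_force: [-0.4, 5.6, 1.6]
gripper_width: 0.21
```

```bash
python3 st.py
```

```text
23.2 tcp [0.5967, -0.2404, 0.1639] F [-0.4, 5.6, 1.6] M [1.69, -0.11, 0.16] w 0.20996753679814256 q [-7.6, 26.3, -1.5, -0.2, -62.2, 77.4]
yawz -110.33604587815363 tilt [0.001, 0.002, -1.0]
tcp in stand axes x,y (mm) [   2.22167038 -143.49330528]
to [np.float64(0.5946629093815772), np.float64(-0.24217139593249415), 0.161] tool mm [1.3, 2.9, 2.4]
to [ 0.50716604 -0.0440286   0.11355904] tool mm [152.2, 50.8, -152.9]
```

>>> play_rows --deltas '[255,0,0,0,0.12,255,0,0,0,0.12,255,0,0,0,0.12,255,0,0,0,0.12,255,0,0,0,0.12,255,0,0,0,0.12,255,0,0,0,0.12,255,0,0,0,0.12,255,0,0,0,0.1,255,0,0,0,0]'

```text
time_s: 24.2
tcp_pos: [0.5952, -0.2417, 0.1639]
ee_rot: [[-0.158, -0.003, -0.987], [0.987, 0.001, -0.158], [0.002, -1.0, 0.002]]
wrist_force: [-3.3, 3.1, 3.0]
gripper_width: 0.21
```

>>> play_rows --deltas '[255,0,0,0,0.04,255,0,0,0,0.04,255,0,0,0,0.04,255,0,0,0,0,255,0,0,0,0,255,0,0,0,0,255,0,0,0,0,255,0,0,0,0,255,0,0,0,0,255,0,0,0,0]'

```text
time_s: 25.2
tcp_pos: [0.595, -0.2417, 0.1639]
ee_rot: [[-0.041, -0.003, -0.999], [0.999, 0.001, -0.041], [0.001, -1.0, 0.003]]
wrist_force: [-3.7, 4.2, 3.2]
gripper_width: 0.207
```

```bash
python3 st.py; python3 -c "
from h import *
shot('side','k7S',(300,180,440,320),5)"
```

```text
25.2 tcp [0.595, -0.2417, 0.1639] F [-3.7, 4.2, 3.2] M [1.08, 1.02, 0.09] w 0.20707455548650155 q [-7.7, 26.3, -1.5, -0.1, -62.4, 10.1]
yawz -177.67122686290003 tilt [-0.003, 0.001, -1.0]
tcp in stand axes x,y (mm) [   0.36523585 -144.55884192]
to [np.float64(0.5946629093815772), np.float64(-0.24217139593249415), 0.161] tool mm [-0.5, 2.9, 0.3]
to [ 0.50716604 -0.0440286   0.11355904] tool mm [201.0, 50.9, 79.6]
```

View pics/k7S.png

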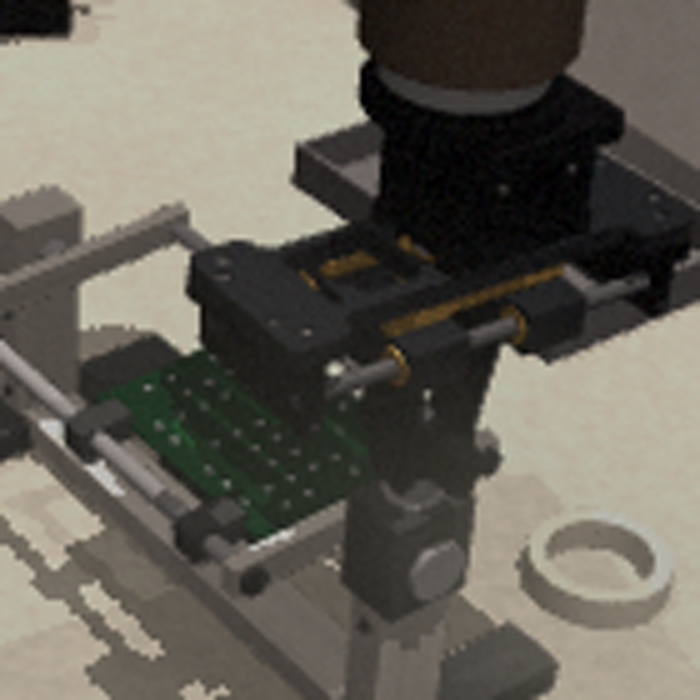

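>>> play_rows --deltas '[255,0,0,0,0.04,255,0,0,0,0.04,255,0,0,0,0.04,255,0,0,0,0,255,0,0,0,0,255,0,0,0,0,255,0,0,0,0,255,0,0,0,0,255,0,0,0,0,255,0,0,0,0]'

```text
time_s: 26.25
tcp_pos: [0.5947, -0.2423, 0.1638]
ee_rot: [[0.079, -0.004, -0.997], [0.997, 0.0, 0.079], [0.0, -1.0, 0.004]]
wrist_force: [-6.3, 1.4, 2.9]
gripper_width: 0.21
```

```bash
python3 st.py
```

```text
26.25 tcp [0.5947, -0.2423, 0.1638] F [-6.3, 1.4, 2.9] M [0.66, 1.49, 0.29] w 0.21009701680962872 q [-7.8, 26.3, -1.5, 0.0, -62.4, 3.2]
yawz 175.46509925221457 tilt [-0.004, 0.0, -1.0]
tcp in stand axes x,y (mm) [ 4.90721954e-02 -1.45102518e+02]
to [np.float64(0.5946629093815772), np.float64(-0.24217139593249415), 0.161] tool mm [0.1, 2.8, 0.1]
to [ 0.50716604 -0.0440286   0.11355904] tool mm [190.7, 50.7, 102.8]
```

>>> play_rows --deltas '[0,0,0,0,0,0,0,0,0,0,0,0,0,0,0,0,0,0,0,0,0,0,0,0,0,0,0,0,0,0,0,0,-15,0,0,0,0,-30,0,0,0,0,-40,0,0,0,0,-40,0,0]'

```text
time_s: 27.25
tcp_pos: [0.596, -0.2423, 0.29]
ee_rot: [[0.082, -0.001, -0.997], [0.997, 0.0, 0.082], [-0.0, -1.0, 0.001]]
wrist_force: [0.5, -0.0, -0.3]
gripper_width: 0.976
```

>>> play_rows --deltas '[0,0,0,40,0,0,0,0,40,0,0,0,0,40,0,0,0,0,40,0,0,0,0,40,0,0,0,0,0,0,0,0,0,0,0,0,0,0,0,0,0,0,0,0,0,0,0,0,0,0]'

```text
time_s: 28.25
tcp_pos: [0.3978, -0.226, 0.2885]
ee_rot: [[0.082, -0.001, -0.997], [0.997, 0.0, 0.082], [0.0, -1.0, 0.001]]
wrist_force: [0.6, 0.1, 0.7]
gripper_width: 0.999
```

```bash
python3 st.py; python3 tilt.py t2; python3 - <<'E'
from h import *
p=np.load('p.npy')
D=stand([[-.031*np.sin(a),-.145+.031*np.cos(a)*1,.07] for a in (0,np.pi)]+[[0,-.145,.07]],p)
shot('top','k8T',(380,180,460,250),8,D); shot('side','k8S',(300,200,440,310),5,D)
E
```

```text
28.25 tcp [0.3978, -0.226, 0.2885] F [0.6, 0.1, 0.7] M [0.06, -0.0, 0.03] w 0.9987182913777254 q [-9.2, 2.8, -15.1, 0.0, -72.1, 4.5]
yawz 175.3129383425958 tilt [-0.001, 0.0, -1.0]
tcp in stand axes x,y (mm) [-193.68505938 -106.00147156]
to [np.float64(0.5946629093815772), np.float64(-0.24217139593249415), 0.161] tool mm [0.0, 127.3, -197.7]
to [ 0.50716604 -0.0440286   0.11355904] tool mm [190.3, 174.8, -94.3]
-1 [120, 101, 92, 103, 123, 141, 152, 158, 153, 133, 106, 93, 91, 88, 85, 85, 86]
1 [144, 152, 158, 161, 150, 119, 91, 95, 120, 141, 155, 162, 165, 172, 181, 183, 184]
-1 [115, 97, 86, 96, 115, 130, 140, 145, 147, 149, 158, 167, 167, 148, 119, 100, 78]
```

View pics/k8T.png

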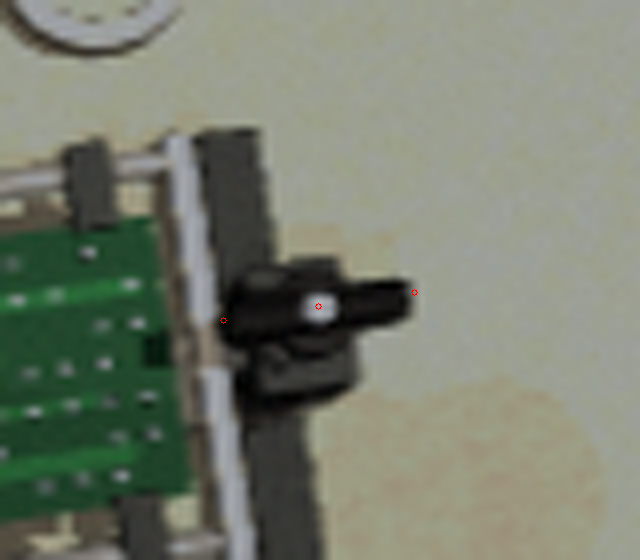

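View pics/k8S.png

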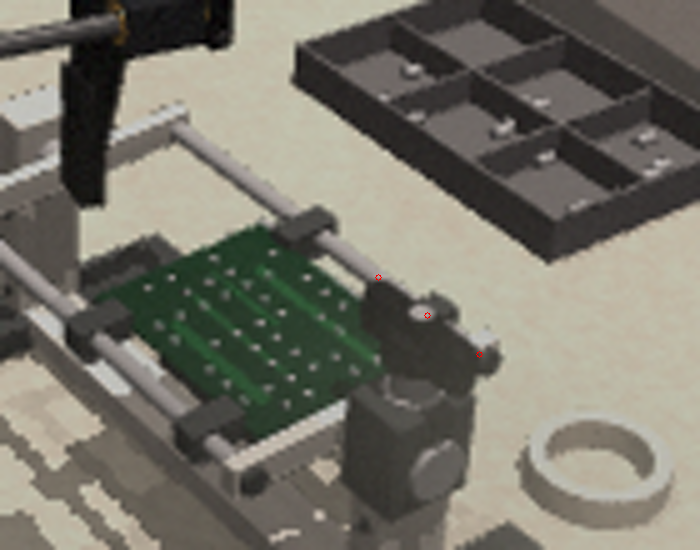

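```bash
python3 -c "
from h import *
r.finish_job(); print(r.sense()['time_s'])"
```

```text
the job is handed in; nothing more can be done
the job is handed in; nothing more can be done
```

I loosened the knob, turned the board over by rail_a, and turned the knob back to its tight stop. The job was handed in at about 28 s of the 58 s allowed; it reports no verdict.

- **Knob loosened:** I turned it about 1.25 rad. The pictures show the bar lying across the pivot axis, well past the 0.8 rad needed.
- **Board turned over:** I gripped rail_a beside the open window and carried it over the top to the far side. The highest wrist force I read was about 19 N, part way through the swing. The rail sat about 4 mm lower in the fingers than I had assumed, so I corrected the arc midway.
- **Level:** In the last side view the solder side is up. I measured the rail heights as about 1.7° off level, against the 7° allowed. This comes from the side view alone, because the top view shows no tilt.
- **Knob tightened:** I turned it until the wrist moment rose from 0.09 to 0.29 N m, which I took as the stop. The top view then shows the bar lying along the pivot axis to within about 2°. That puts lock near 0, against the 0.2 rad allowed.
- **End state:** The gripper is open and clear of everything. The tape, the one bench item in the last pictures, showed no sign of having moved. I did not measure where the other items ended up.

One reading disagreed: the gripper showed about 18 mm on the 14 mm knob bar, so the grip may have been slightly skewed. The knob still turned as intended.

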